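Put the chisel kit right

TASK

The red-brown rack should hold a kit of four chisels of 10, 16, 22 and 28 mm, but one of the tools in it is no chisel. Take that one out and lay it in a free place of the green stock rack, and lay the missing 22 mm chisel (the wider of the two spares there) in the kit's empty place. Lay both down in their notches without dropping them, the same way round and up as their neighbours and in line with them, and leave the other chisels, and the plane, clamp, mallet and glue bottle around the racks, where they are.

Things in the scene. Friction and masses are not known exactly. Their poses are not given: they have to be found in the camera images.
- kit: Red-brown wooden tool rest of the chisel kit, fixed: board 180 x 300 mm, 12 mm thick, two notched rails across it, four places 74 mm apart. Should hold chisels of 10, 16, 22, 28 mm; a rasp is there instead of the 22. Origin under the board, mid grip line; x from handles to blades (away from the robot, yaw up to 0.25 rad), y across, z up. Stands left or right of the stock rack.
- stock: Green stock rack, same make as the kit's: board 180 x 226 mm, three places 74 mm apart, two spare chisels (22 and 10 mm) in them and one place free. Fixed; axes as the kit rack. Both racks: handle rail at x -61..-43 mm, notch floors 32 mm above bench, teeth to 46; blade rail at x 75..93, floors 41, teeth to 52; notches 42 mm wide. Board top 34 mm below tool axes.
- rasp: The wrong part, in the kit rack: tapered rasp, nearly black round steel 11 mm thick at the ferrule, 87 mm long, ending in a point; same octagonal boxwood handle as the chisels (115 mm long, 28 mm over flats, flats face +-y and +-z); 219 mm in all. Origin on the axis at the grip line, 80 mm from the butt, 35 mm behind the ferrule, near the centre of mass; x to the tip, z up. 0.17 kg.
- rasp_tip (a point): Point of the rasp, 135 mm from its origin along x.
- chisel_22: Bevel-edged chisel, bright flat steel blade 22 mm wide, 75 mm long, 4 mm thick, square-ended; octagonal boxwood handle 115 mm long, 28 mm over flats (flats face +-y and +-z), brass ferrule; 215 mm in all. Missing from the kit, now in stock. Origin on the axis at the grip line, 80 mm from the butt, 35 mm behind the ferrule, near the centre of mass; x to the tip, z up. 0.17 kg.
- chisel_22_tip (a point): Cutting end of the 22 mm chisel, on its axis, 131 mm from its origin along x.
- spare_10: Bevel-edged chisel, bright flat steel blade 10 mm wide, 75 mm long, 4 mm thick, square-ended; octagonal boxwood handle 115 mm long, 28 mm over flats (flats face +-y and +-z), brass ferrule; 215 mm in all. Spare in stock; stays there. Origin on the axis at the grip line, 80 mm from the butt, 35 mm behind the ferrule, near the centre of mass; x to the tip, z up. 0.17 kg.
- chisel_10: Bevel-edged chisel, bright flat steel blade 10 mm wide, 75 mm long, 4 mm thick, square-ended; octagonal boxwood handle 115 mm long, 28 mm over flats (flats face +-y and +-z), brass ferrule; 215 mm in all. In the kit; stays there. Origin on the axis at the grip line, 80 mm from the butt, 35 mm behind the ferrule, near the centre of mass; x to the tip, z up. 0.17 kg.
- chisel_16: Bevel-edged chisel, bright flat steel blade 16 mm wide, 75 mm long, 4 mm thick, square-ended; octagonal boxwood handle 115 mm long, 28 mm over flats (flats face +-y and +-z), brass ferrule; 215 mm in all. In the kit; stays there. Origin on the axis at the grip line, 80 mm from the butt, 35 mm behind the ferrule, near the centre of mass; x to the tip, z up. 0.17 kg.
- chisel_28: Bevel-edged chisel, bright flat steel blade 28 mm wide, 75 mm long, 4 mm thick, square-ended; octagonal boxwood handle 115 mm long, 28 mm over flats (flats face +-y and +-z), brass ferrule; 215 mm in all. In the kit; stays there. Origin on the axis at the grip line, 80 mm from the butt, 35 mm behind the ferrule, near the centre of mass; x to the tip, z up. 0.17 kg.
- kit_place0 (a point): Place 0 of the kit rack (rasp or a chisel at the start): where the origin of a tool lying properly in it is, 46 mm above the bench; axes as the rack's.
- kit_place1 (a point): Place 1 of the kit rack (rasp or a chisel at the start): where the origin of a tool lying properly in it is, 46 mm above the bench; axes as the rack's.
- kit_place2 (a point): Place 2 of the kit rack (rasp or a chisel at the start): where the origin of a tool lying properly in it is, 46 mm above the bench; axes as the rack's.
- kit_place3 (a point): Place 3 of the kit rack (rasp or a chisel at the start): where the origin of a tool lying properly in it is, 46 mm above the bench; axes as the rack's.
- stock_place0 (a point): Place 0 of the stock rack (a spare chisel at the start): where the origin of a tool lying properly in it is, 46 mm above the bench; axes as the rack's.
- stock_place1 (a point): Place 1 of the stock rack (a spare chisel at the start): where the origin of a tool lying properly in it is, 46 mm above the bench; axes as the rack's.
- stock_place2 (a point): Place 2 of the stock rack (free at the start): where the origin of a tool lying properly in it is, 46 mm above the bench; axes as the rack's.
- glue: White glue bottle with yellow label and orange cap, 56 mm across, 150 mm tall; stands at the left. Origin under its centre. Bystander.
- block_plane: Dark steel block plane with brass cap, 150 x 44 x 50 mm, beyond the racks. Origin under its centre. Bystander.
- cam_clamp: Wooden cam clamp lying flat, aluminium bar 200 mm, jaws 120 mm, 24 mm high, beyond the racks. Origin under its middle. Bystander.
- mallet: Wooden mallet lying on the bench at the right, head 60 x 110 x 60 mm, 220 mm long. Origin under the handle's end at the head. Bystander.
Things that resemble listed ones, but are neither listed nor needed, are in the scene too. Leave any pink or turquoise look-alike of the chisel_22 alone.

How it is judged:
By the outcome, as a careful person would: the job done as asked, in the order asked, and still so for the second after the job is handed in, with the robot touching nothing.
It also fails if it takes over 54 s, if anything falls off the work surface, if the arm or the gripper's body presses on something with over 40 N, if the wrist force passes 120 N, or if a joint passes its speed limit or range.

ROBOT

A 7-joint arm with a two-finger parallel gripper is mounted at the origin on the work surface. World frame = base frame: x ahead of the robot, y to its left, z up, the work surface at z = 0. Lengths are in m, angles in rad, forces in N, time in s.
With the tool pointing down it reaches from about 0.425 to 0.95 m from the base axis. Payload 16.7 kg.
Tool frame: the origin (TCP) lies at the very end of the fingers, on their centre line; the grasp point (between the pads) lies 19 mm behind it; z points along the fingers, y is the line along which they close (so a half turn about z gives the same grasp; the last joint's range is limited). The gripper opens to 94 mm and grips with 3 to 60 N. Pads are 16 mm wide; open, the fingers measure 119 mm over their backs; the gripper's body (75 mm by 177 mm) begins 78 mm behind the grasp point.
Start: joints at [1.085, 0.426, 0.074, 1.606, -0.034, 1.111, -0.067], TCP at [0.223, -0.637, 0.205] pointing down, gripper open.
Joint ranges: [-2.85, 2.85], [-0.5, 2.14], [-1.23, 1.37], [0.21, 2.46], [-1.02, 4.16], [0.16, 2.05], [-2.73, 2.73]. Speed limits (rad/s): [1.89, 1.89, 2.39, 2.39, 3.01, 3.01, 3.01].

INTERFACE

Orientations are given as a rotation vector (axis times angle).
In Python, from plant import status, imaging, job_done gives the robot as it stands.
- The arm moves only by the shell command python3 -m jog 'ROWS' [FORCE]. ROWS is JSON, a list of rows, each a list of 7 numbers: the turn, a rotation vector about the tool's x, y, z in rad, then the shift along the tool's x, y, z in m, then the closure, from 0 (fully open) to 1 (shut). A call has exactly 5 rows; each row shifts and turns the commanded pose from where the row before left it, along the tool's axes as they then stand; what a row does not reach is not made up. A row lasts 1/8 s, in which the tool goes at most 62.5 mm and 10.7 degrees, less where a joint would pass 70% of its speed; a pose out of reach is approached as far as the arm can. A call with a gripper value outside its range is refused whole. The fingers move at their own pace and stop on an object; FORCE is the grip in N (left out, the last holds). Time passes only in rows, so rows that do not move let the fingers close, or fill a call up. It gives the time, the measured TCP pose, the force, the opening and the grip force at its end, in the units of the state.
- status.observe(): the state, without advancing time (a new reading comes with each control period).
- imaging.read_camera(name): name is "side" or "top"; returns the picture (400x640x3 uint8, red, green, blue); there is no depth.
- imaging.camera_info(name): a dict with "K" (3x3 intrinsics, pixels), "world_from_camera" (4x4, takes a point from camera to world coordinates). Camera axes: x right, y up, looking along -z (the intrinsics and any distortion apply to the point x, -y, -z); pixel columns grow to the right and rows downward; lengths in m; the calibration is good to about 2 mm. A picture is of the moment at which its call begins. camera_info takes no time and is no camera call.
- job_done(): hands the job in; it is judged then, once.
The state is a dict: "t": time; "joints": joint angles; "qd": joint speeds; "tau": joint torques, N m; "position": TCP position; "tcp_rot": TCP orientation; "force": force on the tool from outside, world axes, zero at the start; "ft_torque": the same for the moment, N m; "opening": finger opening in m; "grasp_force": force on a finger pad.
Only numpy, scipy, OpenCV 4.12 (cv2) and the standard library are available. Lean on these libraries where they do the work, as an engineer would, in place of code of your own. Each camera call takes 0.05 s, during which the arm holds its last target. There are 200 camera calls.

## Working session

There is one attempt and no reset: what is moved stays moved. The work goes in short steps, Python scripts to look and compute and a shell command to move; the robot and the scene stay as the last step left them, time stands still between calls to the robot, and variables do not carry over. Pictures are saved under pics/ and viewed, at most 10 in all, crops included, and the job is handed in when it is done.

```bash
ls; mkdir -p pics
python3 - <<'E'
from plant import status, imaging
import cv2
for n in("top","side"):
    i=imaging.camera_info(n);print(n,i)
    im=imaging.read_camera(n);cv2.imwrite(f"pics/{n}0.png",im[:,:,::-1])
s=status.observe();print(s)
E
```

```text
pics
top {'K': array([[422.86769681,   0.        , 317.29686534],
       [  0.        , 422.86769681, 189.82929397],
       [  0.        ,   0.        ,   1.        ]]), 'world_from_camera': array([[-0.02443589,  0.99199975, -0.12385228,  0.40962535],
       [-0.99956518, -0.02628944, -0.01335343, -0.0306368 ],
       [-0.01650261,  0.12347213,  0.99221081,  1.14432846],
       [ 0.        ,  0.        ,  0.        ,  1.        ]])}
side {'K': array([[467.28478443,   0.        , 313.80892884],
       [  0.        , 467.28478443, 201.12904488],
       [  0.        ,   0.        ,   1.        ]]), 'world_from_camera': array([[-0.82762956,  0.39272069, -0.40099846,  0.03096941],
       [-0.56106593, -0.5593869 ,  0.6101568 ,  0.75483344],
       [ 0.01530791,  0.72997038,  0.68330734,  0.91688088],
       [ 0.        ,  0.        ,  0.        ,  1.        ]])}
{'t': 0.1, 'joints': array([ 1.08447291,  0.42668618,  0.07384928,  1.60654988, -0.03407731,
        1.11079394, -0.06713884]), 'qd': array([-0.00114199, -0.00225897,  0.00038188, -0.0020418 , -0.00085594,
        0.0008412 , -0.00110173]), 'tau': array([ 6.77224860e-03, -9.37468529e+01,  3.67600255e+00, -4.55041409e+01,
       -4.86516883e-02,  1.68646371e-02,  9.00294572e-05]), 'position': array([ 0.22291666, -0.63670337,  0.20483134]), 'tcp_rot': array([-3.09603726e+00, -5.26303865e-01,  4.68278186e-04]), 'force': array([ 0.47723948, -0.63874597, -0.44051777]), 'ft_torque': array([ 0.03427343, -0.01485352,  0.00022128]), 'grasp_force': 0.0, 'opening': 0.0943491353176334}
```

View pics/top0.png

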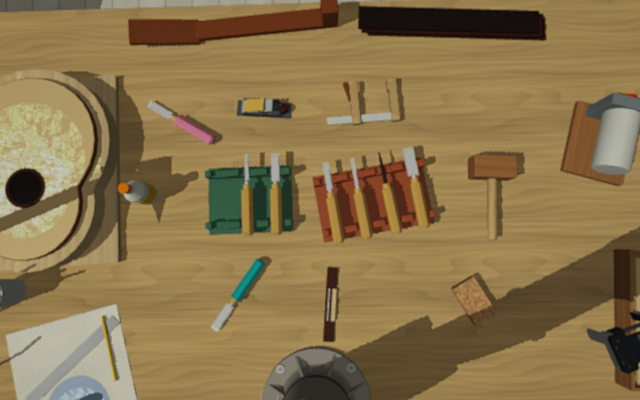

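View pics/side0.png

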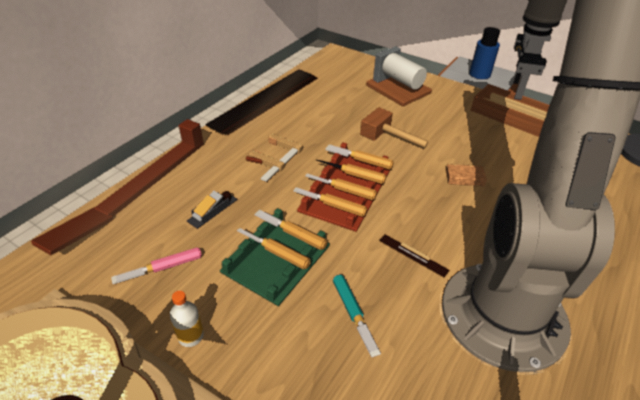

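Candidates in the top view:
- **Rasp:** dark steel at (386,180). The kit's chisels are at (332,200), (360,197) and (416,187).
- **Chisel_22:** the wider spare at (276,195). The other candidates are the 10 mm spare at (247,195), the pink look-alike at (182,122) and the turquoise one at (238,294).
- **Free stock place:** around (219,200).

I'll check this in one close crop and measure.

```bash
cat > h.py <<'E'
import numpy as np, cv2
from plant import status, imaging
from scipy.spatial.transform import Rotation as R
def ray(n,p):
    i=imaging.camera_info(n);K=i["K"];T=i["world_from_camera"]
    d=np.array([(p[0]-K[0,2])/K[0,0],-(p[1]-K[1,2])/K[1,1],-1]);return T[:3,3],T[:3,:3]@d
def cast(n,p,z):
    o,d=ray(n,p);return o+d*(z-o[2])/d[2]
def proj(n,P):
    i=imaging.camera_info(n);K=i["K"];T=i["world_from_camera"]
    c=T[:3,:3].T@(np.asarray(P)-T[:3,3]);return np.array([K[0,2]+K[0,0]*c[0]/-c[2],K[1,2]+K[1,1]*c[1]/c[2]])
def handles(im,box):
    hsv=cv2.cvtColor(im,cv2.COLOR_RGB2HSV);x0,y0,x1,y1=box
    m=cv2.inRange(hsv,(12,140,110),(25,255,255));k=np.zeros_like(m);k[y0:y1,x0:x1]=m[y0:y1,x0:x1]
    out=[]
    for c in cv2.findContours(k,cv2.RETR_EXTERNAL,cv2.CHAIN_APPROX_NONE)[0]:
        if cv2.contourArea(c)>200: out.append((cv2.minAreaRect(c),c))
    return sorted(out,key=lambda r:r[0][0][0]),k
E
python3 - <<'E'
from h import *
im=cv2.imread("pics/top0.png")[:,:,::-1].copy()
for p in[(247,210),(276,210),(388,205),(332,210),(360,210),(230,230),(340,150),(300,210)]:
    print(p,cv2.cvtColor(im,cv2.COLOR_RGB2HSV)[p[1],p[0]],im[p[1],p[0]])
hs,k=handles(im,(200,140,445,250))
for r,c in hs:
    p=c.reshape(-1,2);e=[cast("top",q,.046) for q in cv2.boxPoints(r)]
    vx,vy,x,y=cv2.fitLine(c,cv2.DIST_L2,0,.01,.01).ravel();print(r,cast("top",r[0],.05).round(4),max(np.linalg.norm(e[0]-e[1]),np.linalg.norm(e[1]-e[2])),min(np.linalg.norm(e[0]-e[1]),np.linalg.norm(e[1]-e[2])))
hsv=cv2.cvtColor(im,cv2.COLOR_RGB2HSV)
for nm,lo,hi,box in(("kit",(0,120,40),(10,255,255),(305,140,445,255)),("stock",(60,80,20),(95,255,255),(195,150,305,250))):
    m=cv2.inRange(hsv,lo,hi);q=np.zeros_like(m);q[box[1]:box[3],box[0]:box[2]]=m[box[1]:box[3],box[0]:box[2]]
    pts=cv2.findNonZero(q);r=cv2.minAreaRect(pts);b=cv2.boxPoints(r);print(nm,r,[cast("top",p,.012)[:2].round(4) for p in b])
cv2.imwrite("pics/crop1.png",cv2.resize(im[140:250,200:445,::-1],None,fx=3.2,fy=3.2,interpolation=cv2.INTER_CUBIC))
E
```

```text
(247, 210) [ 20 158 171] [171 135  65]
(276, 210) [ 20 155 171] [171 136  67]
(388, 205) [ 20 163 178] [178 139  64]
(332, 210) [ 20 157 171] [171 135  66]
(360, 210) [ 20 159 173] [173 137  65]
(230, 230) [ 73 116  92] [50 92 68]
(340, 150) [ 20 124 169] [169 141  87]
(300, 210) [ 20 124 156] [156 130  80]
((245.28897094726562, 210.03668212890625), (50.128501892089844, 7.966040134429932), 88.26429748535156) [0.4983 0.1726 0.05  ] 0.13115426155007107 0.020990811242218597
((274.0011901855469, 209.0416259765625), (50.17509078979492, 8.60779094696045), 88.40885925292969) [0.4989 0.0978 0.05  ] 0.13114633157228434 0.022643956333877644
((333.33233642578125, 217.48153686523438), (51.587120056152344, 13.257333755493164), 86.8201675415039) [ 0.4731 -0.0556  0.05  ] 0.13377268616901083 0.03465492491379087
((358.324462890625, 213.55740356445312), (51.804378509521484, 15.663687705993652), 78.2317123413086) [ 0.4816 -0.1205  0.05  ] 0.13428945380345295 0.04099812569041026
((388.61761474609375, 208.47059631347656), (52.14516067504883, 13.581995964050293), 75.96376037597656) [ 0.4928 -0.1992  0.05  ] 0.13508858705093466 0.03561237487755167
((416.3805236816406, 203.20797729492188), (51.47735595703125, 15.967634201049805), 74.87599182128906) [ 0.5046 -0.2714  0.05  ] 0.13332567849119942 0.0419430702921551
kit ((374.4474182128906, 198.82125854492188), (65.48605346679688, 114.11854553222656), 79.3150863647461) [array([ 0.5857, -0.0027]), array([ 0.6356, -0.3084]), array([ 0.4605, -0.3309]), array([ 0.4119, -0.031 ])]
stock ((247.943115234375, 199.66200256347656), (64.15470123291016, 86.13481140136719), 87.56334686279297) [array([0.6152, 0.2934]), array([0.6189, 0.0583]), array([0.445 , 0.0539]), array([0.441 , 0.2845])]
```

View pics/crop1.png

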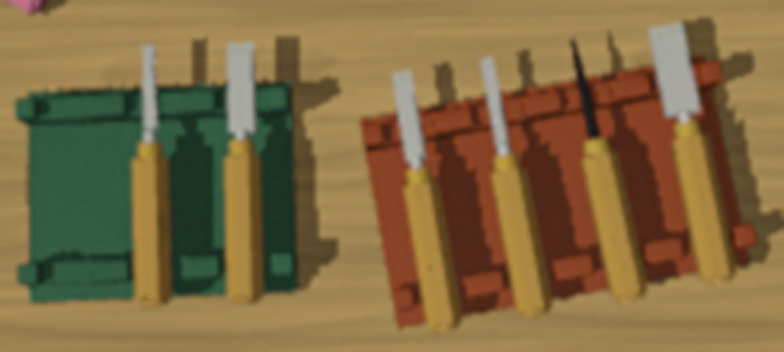

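```bash
cat >> h.py <<'E'
ENDS={"s10":((149,45),(152,302)),"s22":((241,43),(242,300)),"k0":((403,72),(442,328)),"k1":((489,58),(534,313)),"rasp":((574,40),(630,297)),"k28":((668,26),(716,278))}
def axes(n,im,z=.046,names=ENDS,ends=None):
    hsv=cv2.cvtColor(im,cv2.COLOR_RGB2HSV).astype(int);H=hsv[:,:,0];res={}
    for k in names:
        t,b=[np.array(p)/3.2+(200,140)-.34 for p in ENDS[k]]
        tool=~((H>55)&(H<100)) if k[0]=="s" else ~((H<13)|(H>170))
        pts=[]
        for f in np.linspace(.48,.83,60):
            c=t+f*(b-t);v=int(round(c[1]));u=int(round(c[0]));l=r=u
            while tool[v,l-1] and u-l<12:l-=1
            while tool[v,r+1] and r-u<12:r+=1
            pts.append(((l+r)/2,v,r-l+1))
        pts=np.array(pts);g=abs(pts[:,2]-np.median(pts[:,2]))<1.6
        a=np.polyfit(pts[g,1],pts[g,0],1)
        T,B=[cast(n,(np.polyval(a,q[1]),q[1]),z) for q in(t,b)]
        d=(T-B)/np.linalg.norm(T-B);res[k]=(B+.080*d,T-(.135 if k=="rasp" else .131)*d,np.arctan2(d[1],d[0]),np.linalg.norm(T-B),np.median(pts[:,2]),g.sum())
    return res
E
python3 - <<'E'
from h import *
im=cv2.imread("pics/top0.png")[:,:,::-1].copy()
A=axes("top",im)
for k,v in A.items():
    o=(v[0]+v[1])/2;print(k,o[:2].round(4),"yaw %.3f len %.4f w %.0f n%d"%v[2:], "side px butt",proj("side",o-.08*np.array([np.cos(v[2]),np.sin(v[2]),0])).round(), "tip",proj("side",o+.131*np.array([np.cos(v[2]),np.sin(v[2]),0])).round())
E
```

```text
s10 [0.5167 0.1695] yaw 0.019 len 0.2122 w 13 n60 side px butt [305. 263.] tip [237. 227.]
s22 [0.5164 0.0945] yaw 0.024 len 0.2121 w 13 n60 side px butt [323. 244.] tip [256. 211.]
k0 [ 0.4894 -0.0562] yaw 0.140 len 0.2123 w 12 n60 side px butt [364. 211.] tip [294. 187.]
k1 [ 0.4994 -0.1282] yaw 0.149 len 0.2122 w 12 n60 side px butt [374. 195.] tip [306. 173.]
rasp [ 0.5095 -0.2034] yaw 0.176 len 0.2154 w 13 n60 side px butt [384. 179.] tip [317. 159.]
k28 [ 0.5229 -0.2769] yaw 0.148 len 0.2105 w 13 n60 side px butt [391. 164.] tip [327. 145.]
```

The crop confirms the choice: the dark point at crop (574,40)–(630,297) is the rasp, the wide spare at (241,43)–(242,300) is the 22 mm chisel, and the left stock place is free. Tool lengths come out at 212–215 mm and the spacing at about 74 mm, both as given. Next I move above the rasp.

```bash
python3 -m jog '[[0,0,0.0935,0,0,0,0.45],[0,0,0.0935,0,0,0,0.45],[0,0,0,0.038,-0.042,0,0.45],[0,0,0,0.038,-0.042,0,0.45],[0,0,0,0.038,-0.042,0,0.45]]' 20
python3 -m jog '[[0,0,0,0.038,-0.042,0,0.45],[0,0,0,0.038,-0.042,0,0.45],[0,0,0,0.038,-0.042,0,0.45],[0,0,0,0.038,-0.042,0,0.45],[0,0,0,0.038,-0.042,0,0.45]]'
cat >> h.py <<'E'
def go(x,y,z,yaw,settled=True):
    s=status.observe();Rm=R.from_rotvec(s["tcp_rot"]).as_matrix();p=s["position"]
    cy=np.arctan2(Rm[1,0],Rm[0,0])
    G=np.array([[np.cos(yaw),np.sin(yaw),0],[np.sin(yaw),-np.cos(yaw),0],[0,0,-1.]])
    G2=R.from_matrix(Rm.T@G).as_rotvec()
    print("t %.2f pos"%s["t"],p.round(4),"yaw %.3f"%cy,"turn",G2.round(3),"shift(after turn)",(G.T@(np.array([x,y,z])-p)).round(4),"F",s["force"].round(1),"open %.4f g %.1f"%(s["opening"],s["grasp_force"]))
E
python3 -c "from h import *;go(.510,-.203,.11,.15)"
```

```text
t: 0.72
position: [0.3176, -0.4937, 0.2052]
tcp_rot: [-3.132, -0.235, 0.0]
force: [-0.5, 0.2, 0.7]
opening: 0.0521
grasp_force: 0.0
t: 1.35
position: [0.4742, -0.2578, 0.2055]
tcp_rot: [-3.133, -0.235, 0.0]
force: [0.8, -0.9, -0.9]
opening: 0.0514
grasp_force: 0.0
t 1.35 pos [ 0.4742 -0.2578  0.2055] yaw 0.150 turn [-0.  0. -0.] shift(after turn) [ 0.0436 -0.0488  0.0955] F [ 0.8 -0.9 -0.9] open 0.0514 g 0.0
```

```bash
python3 -m jog '[[0,0,0,0.022,-0.0245,0.03,0.45],[0,0,0,0.0216,-0.0243,0.03,0.45],[0,0,0,0,0,0.0355,0.45],[0,0,0,0,0,0,0.45],[0,0,0,0,0,0,0.45]]'
python3 - <<'E'
from h import *
go(.510,-.203,.027,.15)
for n in("top","side"): cv2.imwrite(f"pics/{n}1.png",imaging.read_camera(n)[:,:,::-1])
a=cv2.imread("pics/side1.png")[90:250,220:420];b=cv2.imread("pics/top1.png")[130:260,310:440]
cv2.imwrite("pics/c2.png",np.hstack([cv2.resize(a,(600,480),interpolation=2)[:,:400+0],cv2.resize(b,(400,400),interpolation=2) if 0 else cv2.resize(b,(400,480),interpolation=2)]))
E
```

```text
t: 1.98
position: [0.5096, -0.2053, 0.111]
tcp_rot: [3.133, 0.234, 0.001]
force: [-0.7, 1.0, 1.3]
opening: 0.0516
grasp_force: 0.0
t 1.98 pos [ 0.5096 -0.2053  0.111 ] yaw 0.149 turn [ 0.    -0.001 -0.001] shift(after turn) [ 0.0007 -0.0022  0.084 ] F [-0.7  1.   1.3] open 0.0516 g 0.0
```

View pics/c2.png

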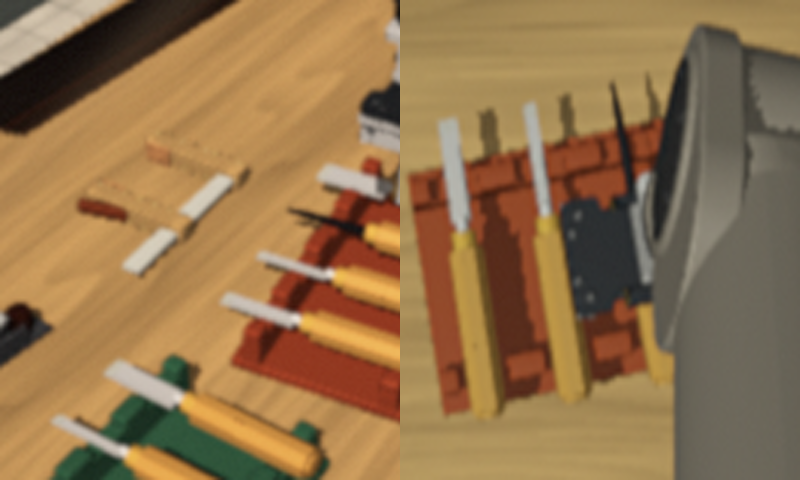

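The side crop cut the fingers off, and the top view is half covered by the arm. It shows the gripper over the rasp at about (388,200) with no contact. The measured offsets are well inside the 11 mm margin, so I descend and grip.

```bash
python3 -m jog '[[0,0,0,0,-0.002,0.03,0.45],[0,0,0,0,0,0.03,0.45],[0,0,0,0,0,0.023,0.45],[0,0,0,0,0,0,0.45],[0,0,0,0,0,0,0.45]]'
python3 -m jog '[[0,0,0,0,0,0,0.75],[0,0,0,0,0,0,0.85],[0,0,0,0,0,0,0.9],[0,0,0,0,0,0,0.95],[0,0,0,0,0,0,0.95]]' 30
python3 -c "
from h import *
go(.510,-.203,.027,.15)
cv2.imwrite('pics/c3.png',cv2.resize(imaging.read_camera('side')[110:250,280:460,::-1],(720,560),interpolation=2))"
```

```text
t: 2.7
position: [0.5098, -0.2031, 0.0284]
tcp_rot: [3.132, 0.234, 0.002]
force: [-0.6, 0.0, 0.9]
opening: 0.0516
grasp_force: 0.0
t: 3.32
position: [0.5093, -0.2029, 0.0275]
tcp_rot: [3.133, 0.235, 0.001]
force: [-0.8, -0.5, 6.7]
opening: 0.0274
grasp_force: 29.9
t 3.33 pos [ 0.5093 -0.2029  0.0275] yaw 0.150 turn [ 0.    -0.001 -0.   ] shift(after turn) [0.0007 0.0002 0.0005] F [-0.8 -0.5  6.7] open 0.0274 g 29.9
```

View pics/c3.png

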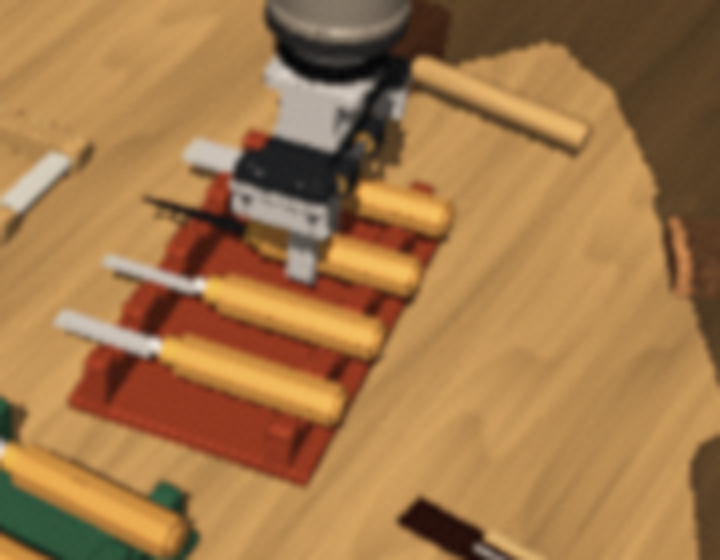

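The picture shows the fingers astride the rasp's handle at crop (300,260). The opening is 27.4 mm at 30 N, which is right for the 28 mm flats. Lift and carry to the free stock place.

```bash
python3 -m jog '[[0,0,0,0,0,-0.015,0.95],[0,0,0,0,0,-0.025,0.95],[0,0,0,0,0,-0.03,0.95],[0,0,0,0,0,-0.03,0.95],[0,0,0.067,0,0,0,0.95]]'
python3 -m jog '[[0,0,0.066,0,-0.02,0,0.95],[0,0,0,0.003,-0.04,0,0.95],[0,0,0,0.003,-0.055,0,0.95],[0,0,0,0.003,-0.055,0,0.95],[0,0,0,0.003,-0.055,0,0.95]]'
python3 -m jog '[[0,0,0,0,-0.055,0,0.95],[0,0,0,0,-0.055,0,0.95],[0,0,0,0,-0.055,0,0.95],[0,0,0,0,-0.035,0,0.95],[0,0,0,0,-0.015,0,0.95]]'
python3 -m jog '[[0,0,0,0,0,0,0.95],[0,0,0,0,0,0,0.95],[0,0,0,0,0,0,0.95],[0,0,0,0,0,0,0.95],[0,0,0,0,0,0,0.95]]'
python3 - <<'E'
from h import *
go(.5147,.243,.0275,.017)
im={n:imaging.read_camera(n) for n in("top","side")}
for n in im: cv2.imwrite(f"pics/{n}4.png",im[n][:,:,::-1])
cv2.imwrite("pics/c4.png",np.hstack([cv2.resize(im["side"][150:340,190:390,::-1],(400,380),interpolation=2),cv2.resize(im["top"][120:260,180:320,::-1],(380,380),interpolation=2)]))
E
```

```text
t: 4.0
position: [0.5103, -0.2031, 0.1302]
tcp_rot: [3.138, 0.128, 0.006]
force: [0.5, 0.1, -1.3]
opening: 0.0277
grasp_force: 29.9
t: 4.62
position: [0.5158, 0.0241, 0.128]
tcp_rot: [3.141, 0.026, 0.001]
force: [0.7, 0.1, -2.0]
opening: 0.0275
grasp_force: 29.9
t: 5.25
position: [0.5119, 0.2396, 0.1277]
tcp_rot: [-3.141, -0.03, -0.0]
force: [-0.7, -1.1, -1.5]
opening: 0.0274
grasp_force: 29.9
t: 5.88
position: [0.5125, 0.237, 0.1271]
tcp_rot: [-3.141, -0.025, -0.0]
force: [-0.0, 0.1, -1.9]
opening: 0.0277
grasp_force: 29.9
t 5.88 pos [0.5125 0.237  0.1271] yaw 0.016 turn [-0.    -0.    -0.001] shift(after turn) [ 0.0023 -0.006   0.0996] F [-0.   0.1 -1.9] open 0.0277 g 29.9
```

View pics/c4.png

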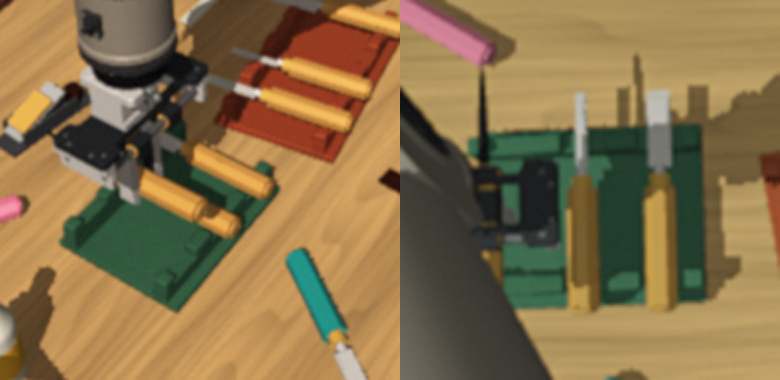

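Run:
```python
from h import *
f=lambda u,v,z:cast("top",np.array([u,v])/3.2+(200,140)-.34,z)[:2].round(4)
print("L handle tooth",f(20,272,.046),f(40,272,.046),"L blade",f(18,105,.052),f(36,105,.052))
print("R handle tooth",f(270,265,.046),f(292,265,.046),"R blade",f(272,97,.052),f(290,97,.052), "tooth12",f(182,265,.046),f(218,265,.046))
im=cv2.imread("pics/top0.png");c=im[155:240,198:300]
cv2.imwrite("pics/c5.png",np.clip(cv2.resize(c,(800,667),interpolation=2).astype(float)*1.8,0,255).astype(np.uint8)[:600])
# rasp axis in hand: tip & gripper, butt in side
t4=cv2.imread("pics/top4.png");s4=cv2.imread("pics/side4.png")
tip=np.array([180+(482-400)*140/380,120+66*140/380]);print("tip",cast("top",tip,.1465))
print("butt side pred",proj("side",(.5125-.08,.237-.08*.016,.1465)),"seen",190+238/2,150+224/2)
```

```text
L handle tooth [0.4631 0.2762] [0.4627 0.2599] L blade [0.5997 0.2773] [0.5993 0.2624]
R handle tooth [0.4636 0.0726] [0.4632 0.0547] R blade [0.6007 0.0683] [0.6003 0.0536] tooth12 [0.4654 0.1441] [0.4647 0.1148]
tip [0.65204396 0.2392598  0.1465    ]
butt side pred [289.21309367 254.3093625 ] seen 309.0 262.0
```

View pics/c5.png

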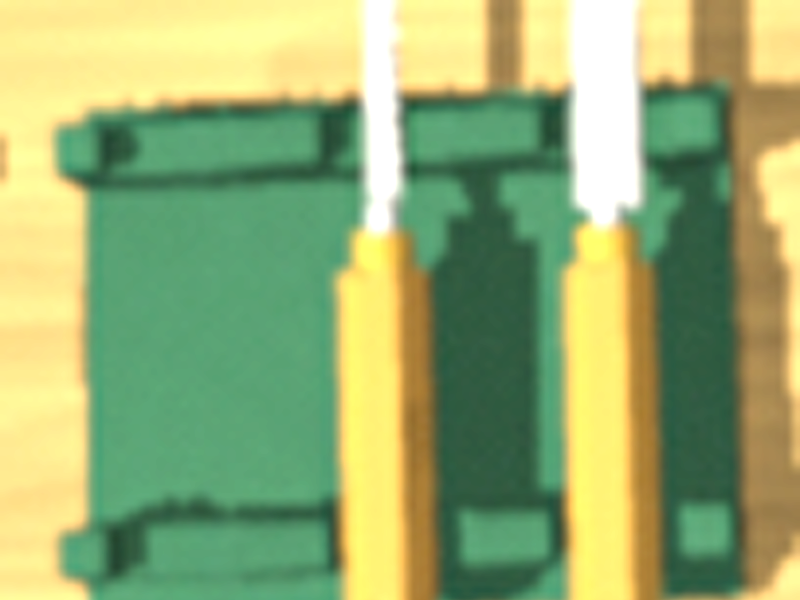

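The brightened crop shows the stock rails: the left end teeth end at about (105,150) and (107,550), and the free notch centre is near x=168. Tooth edges put the place at y≈0.241 and the neighbours give 0.243. The rasp's tip, at (.652,.239), lies on the gripper's yaw line, so I lower it.

```bash
python3 -m jog '[[0,0,0,0.0015,-0.0045,0.02,0.95],[0,0,0,0,0,0.025,0.95],[0,0,0,0,0,0.025,0.95],[0,0,0,0,0,0.015,0.95],[0,0,0,0,0,0.006,0.95]]'
python3 -m jog '[[0,0,0,0,0,0.003,0.95],[0,0,0,0,0,0.002,0.95],[0,0,0,0,0,0.001,0.95],[0,0,0,0,0,0,0.95],[0,0,0,0,0,0,0.95]]'
python3 -c "
from h import *
go(.514,.2415,.0275,.017)"
```

```text
t: 6.6
position: [0.5133, 0.2419, 0.0347]
tcp_rot: [3.141, 0.027, -0.002]
force: [0.1, 0.8, -1.7]
opening: 0.0274
grasp_force: 29.9
t: 7.22
position: [0.5139, 0.2419, 0.0303]
tcp_rot: [-3.141, -0.026, -0.001]
force: [0.1, 0.7, -1.8]
opening: 0.0276
grasp_force: 29.9
t 7.22 pos [0.5139 0.2419 0.0303] yaw 0.017 turn [-0. -0. -0.] shift(after turn) [0.     0.0004 0.0028] F [ 0.1  0.7 -1.8] open 0.0276 g 29.9
```

```bash
python3 -m jog '[[0,0,0,0,0,0.0008,0.95],[0,0,0,0,0,0.0007,0.95],[0,0,0,0,0,0.0007,0.95],[0,0,0,0,0,0,0.95],[0,0,0,0,0,0,0.95]]'
```

```text
t: 7.85
position: [0.5138, 0.2419, 0.0278]
tcp_rot: [-3.141, -0.026, 0.0]
force: [-0.2, 0.5, -1.2]
opening: 0.0275
grasp_force: 29.9
```

```bash
python3 -m jog '[[0,0,0,0,0,0.0005,0.95],[0,0,0,0,0,0.0005,0.95],[0,0,0,0,0,0,0.95],[0,0,0,0,0,0,0.95],[0,0,0,0,0,0,0.95]]'
```

```text
t: 8.48
position: [0.5139, 0.2419, 0.0274]
tcp_rot: [3.141, 0.026, 0.001]
force: [-3.5, -1.6, 11.7]
opening: 0.0277
grasp_force: 29.9
```

```bash
python3 -m jog '[[0,0,0,0,0,-0.0005,0.8],[0,0,0,0,0,0,0.65],[0,0,0,0,0,0,0.5],[0,0,0,0,0,0,0.45],[0,0,0,0,0,0,0.45]]'
python3 -m jog '[[0,0,0,0,0,-0.02,0.45],[0,0,0,0,0,-0.03,0.45],[0,0,0,0,0,-0.04,0.45],[0,0,0,0,0.03,0,0.45],[0,0,0,0,0.04,0,0.45]]'
python3 -m jog '[[0,0,0,0,0.04,0,0.45],[0,0,0,0,0.038,0,0.45],[0,0,0,0,0,0,0.45],[0,0,0,0,0,0,0.45],[0,0,0,0,0,0,0.45]]'
python3 - <<'E'
from h import *
go(.516,.0940,.0275,.02)
im={n:imaging.read_camera(n) for n in("top","side")}
cv2.imwrite("pics/c6.png",np.hstack([cv2.resize(im["side"][150:340,190:390,::-1],(400,380),interpolation=2),cv2.resize(im["top"][130:250,195:321,::-1],(399,380),interpolation=2)]))
cv2.imwrite("pics/top6.png",im["top"][:,:,::-1])
E
```

```text
t: 9.1
position: [0.5138, 0.2419, 0.0273]
tcp_rot: [-3.141, -0.026, 0.0]
force: [-0.1, 1.1, 0.4]
opening: 0.0514
grasp_force: 0.0
t: 9.72
position: [0.5151, 0.172, 0.1179]
tcp_rot: [-3.141, -0.029, -0.002]
force: [0.7, -0.1, -0.1]
opening: 0.0519
grasp_force: 0.0
t: 10.35
position: [0.5162, 0.0951, 0.1173]
tcp_rot: [-3.141, -0.029, -0.0]
force: [0.5, 0.0, -0.0]
opening: 0.0518
grasp_force: 0.0
t 10.35 pos [0.5162 0.0951 0.1173] yaw 0.018 turn [-0.    -0.    -0.002] shift(after turn) [-0.0002  0.0011  0.0898] F [ 0.5  0.  -0. ] open 0.0518 g 0.0
```

View pics/c6.png

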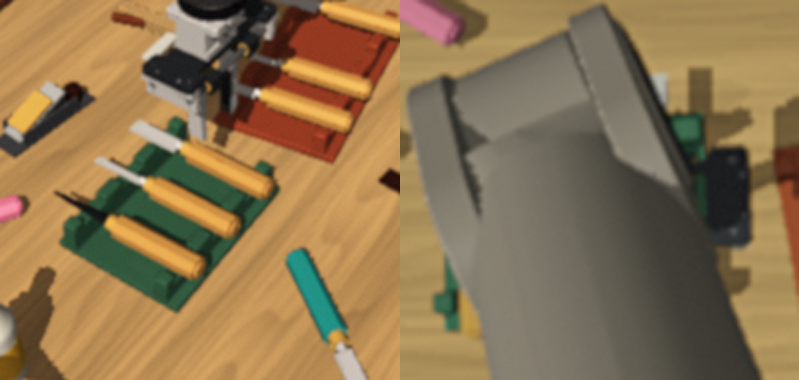

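The side crop shows the rasp lying in the left stock place, in line with the two spares (butts at (203,272), (238,228), (270,187)). The open fingers are above the wide chisel. Next I descend and grip chisel_22.

```bash
python3 -m jog '[[0,0,0,0,0.0008,0.03,0.45],[0,0,0,0,0,0.035,0.45],[0,0,0,0,0,0.0245,0.45],[0,0,0,0,0,0,0.45],[0,0,0,0,0,0,0.45]]'
python3 -m jog '[[0,0,0,0,0,0,0.75],[0,0,0,0,0,0,0.85],[0,0,0,0,0,0,0.9],[0,0,0,0,0,0,0.95],[0,0,0,0,0,0,0.95]]' 30
python3 -c "from h import *;go(.516,.094,.0275,.017)"
```

```text
t: 11.08
position: [0.5168, 0.0936, 0.0287]
tcp_rot: [-3.141, -0.027, -0.001]
force: [0.7, -0.3, -0.5]
opening: 0.0514
grasp_force: 0.0
t: 11.7
position: [0.5166, 0.0931, 0.0283]
tcp_rot: [-3.141, -0.026, -0.001]
force: [-1.4, 0.6, 8.1]
opening: 0.028
grasp_force: 30.0
t 11.70 pos [0.5166 0.0931 0.0283] yaw 0.017 turn [-0.    -0.001 -0.   ] shift(after turn) [-0.0006 -0.0009  0.0008] F [-1.4  0.6  8.1] open 0.0280 g 30.0
```

```bash
python3 -m jog '[[0,0,0,0,0,-0.015,0.95],[0,0,0,0,0,-0.025,0.95],[0,0,0,0,0,-0.03,0.95],[0,0,0,0,0,-0.03,0.95],[0,0,-0.067,0,0,0,0.95]]'
python3 -m jog '[[0,0,-0.066,0,0,0,0.95],[0,0,0,-0.006,0.03,0,0.95],[0,0,0,-0.009,0.05,0,0.95],[0,0,0,-0.009,0.055,0,0.95],[0,0,0,-0.009,0.055,0,0.95]]'
python3 -m jog '[[0,0,0,-0.009,0.05,0,0.95],[0,0,0,-0.006,0.035,0,0.95],[0,0,0,-0.002,0.017,0,0.95],[0,0,0,0,0,0,0.95],[0,0,0,0,0,0,0.95]]'
python3 - <<'E'
from h import *
go(.5108,-.2028,.0283,.15)
im={n:imaging.read_camera(n) for n in("top","side")}
cv2.imwrite("pics/c7.png",np.hstack([cv2.resize(im["side"][110:260,270:440,::-1],(430,380),interpolation=2),cv2.resize(im["top"][130:260,305:435,::-1],(370,380),interpolation=2)]))
E
```

```text
t: 12.32
position: [0.5176, 0.0935, 0.131]
tcp_rot: [-3.138, -0.133, -0.007]
force: [1.0, 0.0, -1.9]
opening: 0.0277
grasp_force: 30.0
t: 12.95
position: [0.5118, -0.1013, 0.1289]
tcp_rot: [-3.133, -0.236, -0.001]
force: [0.8, 0.2, -2.3]
opening: 0.0278
grasp_force: 30.0
t: 13.58
position: [0.5106, -0.2015, 0.1279]
tcp_rot: [-3.132, -0.238, -0.0]
force: [-0.1, 0.3, -1.3]
opening: 0.0278
grasp_force: 30.0
t 13.57 pos [ 0.5106 -0.2015  0.1279] yaw 0.151 turn [-0.001 -0.     0.001] shift(after turn) [-0.      0.0013  0.0996] F [-0.1  0.3 -1.3] open 0.0278 g 30.0
```

View pics/c7.png

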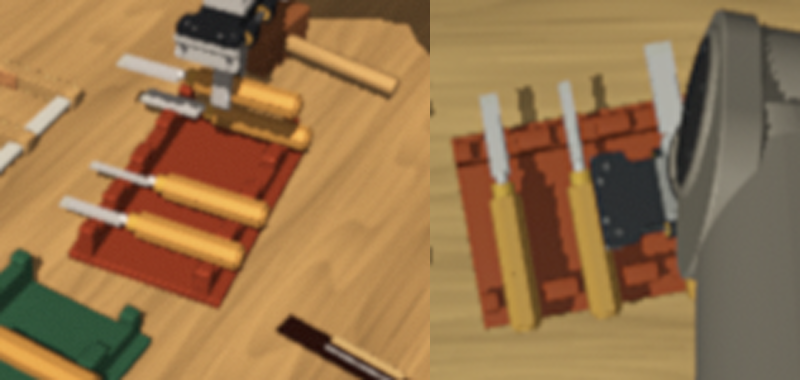

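The held chisel hangs level above the free kit notch (handle at crop (260,125)), parallel to its neighbours. I lower it.

```bash
python3 -m jog '[[0,0,0,0,0.0012,0.02,0.95],[0,0,0,0,0,0.025,0.95],[0,0,0,0,0,0.025,0.95],[0,0,0,0,0,0.015,0.95],[0,0,0,0,0,0.006,0.95]]'
python3 -m jog '[[0,0,0,0,0,0.004,0.95],[0,0,0,0,0,0.002,0.95],[0,0,0,0,0,0.001,0.95],[0,0,0,0,0,0.0005,0.95],[0,0,0,0,0,0,0.95]]'
python3 -c "from h import *;go(.5108,-.2028,.0283,.15)"
```

```text
t: 14.3
position: [0.5105, -0.2037, 0.0362]
tcp_rot: [-3.132, -0.236, 0.001]
force: [-0.4, -0.6, -1.1]
opening: 0.0279
grasp_force: 30.0
t: 14.92
position: [0.5107, -0.2044, 0.0295]
tcp_rot: [3.133, 0.235, 0.0]
force: [-0.6, 0.3, -1.1]
opening: 0.0277
grasp_force: 30.0
t 14.93 pos [ 0.5107 -0.2044  0.0295] yaw 0.150 turn [ 0. -0. -0.] shift(after turn) [ 0.0004 -0.0015  0.0012] F [-0.6  0.3 -1.1] open 0.0277 g 30.0
```

```bash
python3 -m jog '[[0,0,0,0,-0.001,0.0005,0.95],[0,0,0,0,0,0.0005,0.95],[0,0,0,0,0,0.0004,0.95],[0,0,0,0,0,0,0.95],[0,0,0,0,0,0,0.95]]'
```

```text
t: 15.55
position: [0.5105, -0.2032, 0.0283]
tcp_rot: [-3.133, -0.235, -0.0]
force: [-3.1, 1.2, 8.7]
opening: 0.0279
grasp_force: 30.0
```

```bash
python3 -m jog '[[0,0,0,0,0,-0.0004,0.8],[0,0,0,0,0,0,0.65],[0,0,0,0,0,0,0.5],[0,0,0,0,0,0,0.45],[0,0,0,0,0,0,0.45]]'
python3 -m jog '[[0,0,0,0,0,-0.02,0.45],[0,0,0,0,0,-0.04,0.45],[0,0,0,0,0,-0.05,0.45],[0,0,0,0,0,-0.05,0.45],[0,0,0,-0.03,0.03,0,0.45]]'
python3 -m jog '[[0,0,0,-0.035,0.045,0,0.45],[0,0,0,-0.035,0.045,0,0.45],[0,0,0,-0.035,0.045,0,0.45],[0,0,0,-0.035,0.045,0,0.45],[0,0,0,-0.035,0.045,0,0.45]]'
python3 -m jog '[[0,0,0,-0.035,0.045,0,0.45],[0,0,0,-0.02,0.04,0,0.45],[0,0,0,0,0,0,0.45],[0,0,0,0,0,0,0.45],[0,0,0,0,0,0,0.45]]'
python3 - <<'E'
from h import *
go(.3,-.5,.2,.15)
im={n:imaging.read_camera(n) for n in("top","side")}
cv2.imwrite("pics/top8.png",im["top"][:,:,::-1])
cv2.imwrite("pics/c8.png",np.vstack([cv2.resize(im["top"][140:250,195:445,::-1],(700,308),interpolation=2),cv2.resize(im["side"][130:320,195:445,::-1],(700,532),interpolation=2)[:290]]))
E
```

```text
t: 16.18
position: [0.5104, -0.2033, 0.0283]
tcp_rot: [-3.133, -0.235, -0.0]
force: [0.8, 0.8, 0.8]
opening: 0.051
grasp_force: 0.0
t: 16.8
position: [0.4884, -0.2363, 0.1922]
tcp_rot: [3.13, 0.242, 0.01]
force: [0.6, -0.5, -1.2]
opening: 0.0517
grasp_force: 0.0
t: 17.42
position: [0.3447, -0.4875, 0.1884]
tcp_rot: [3.133, 0.235, 0.0]
force: [0.8, 0.5, 0.2]
opening: 0.0516
grasp_force: 0.0
t: 18.05
position: [0.3049, -0.5773, 0.1883]
tcp_rot: [-3.132, -0.237, -0.0]
force: [-0.1, -0.6, 0.2]
opening: 0.0515
grasp_force: 0.0
t 18.05 pos [ 0.3049 -0.5773  0.1883] yaw 0.151 turn [-0.    -0.     0.001] shift(after turn) [ 0.0067 -0.0771 -0.0117] F [-0.1 -0.6  0.2] open 0.0515 g 0.0
```

View pics/c8.png

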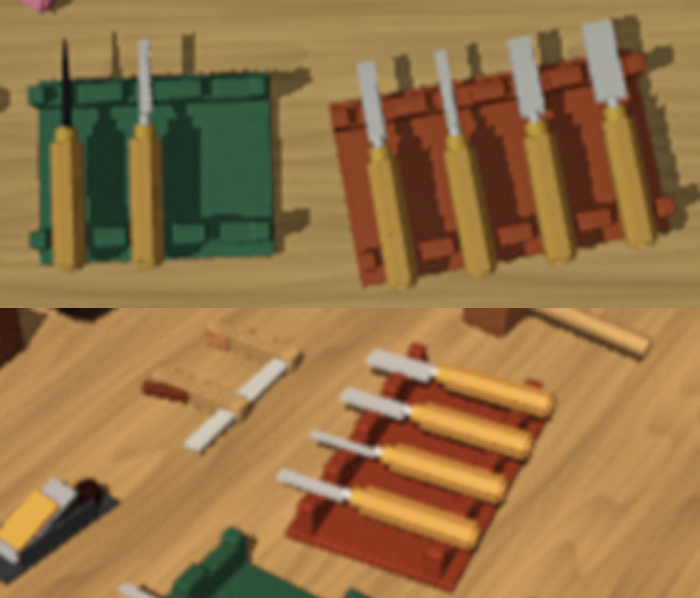

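The picture shows both racks filled as asked: the rasp at top crop (66,155) and the 22 mm chisel at (540,150), both seated and in line with their neighbours. I check them in numbers, then hand in.

Run:
```python
from h import *
from plant import job_done
im=cv2.imread("pics/top8.png")[:,:,::-1].copy();f=lambda u,v:((u/2.8-5)*3.2,v/2.8*3.2)
import h
h.ENDS.update(sr=(f(65,40),f(69,269)),k22=(f(521,38),f(564,260)))
for k,v in axes("top",im,names=["sr","s10","k0","k1","k22","k28"]).items(): print(k,((v[0]+v[1])/2)[:2].round(4),"yaw %.3f len %.4f w %.0f n%d"%v[2:])
print(job_done())
```

```text
sr [0.5162 0.2436] yaw 0.044 len 0.2165 w 13 n60
s10 [0.5167 0.1695] yaw 0.019 len 0.2122 w 13 n60
k0 [ 0.4893 -0.0563] yaw 0.138 len 0.2123 w 12 n60
k1 [ 0.4994 -0.1282] yaw 0.148 len 0.2121 w 12 n60
k22 [ 0.5098 -0.2027] yaw 0.138 len 0.2111 w 13 n60
k28 [ 0.5229 -0.2769] yaw 0.146 len 0.2104 w 13 n60
the job is handed in; nothing more can be done
None
```

The rasp now lies in the free place of the stock rack and the 22 mm chisel in the kit's empty place, both lowered to contact and in line with their neighbours in the last picture; the other chisels I measured again had not moved (within about 0.1 mm), and I handed the job in after about 18 of the 54 s.

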